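# Make up two gift sets at the cosmetics counter

### The job

Make up the two gift sets from the stock on the counter: in the pink tray, stand the cream jar in the big well, the red nail polish in the middle well and the gold lipstick in the small end well; in the teal tray, stand the blue perfume carton in the big well and the purple nail polish in the small well. Each thing must stand upright on the floor of its own well, released, and none may be tipped over on the way. Leave the yellow nail polish, the pink gift box and the round tin where they are.

Things in the scene. Friction and masses are not known exactly. Their poses are not given: they have to be found in the camera images.
- tray_pink: pink open tray, fixed, 196 (x) by 84 (y) mm, walls 4 mm thick and 14 mm high over all, floor 4 mm thick. Three wells in a row along x, each 76 mm wide in y, centred at y = 0: big well 76 mm long at x = -56 mm, middle well 54 mm long at x = +13, small end well 50 mm long at x = +69. Origin: centre of underside, z up; x points away from the robot within 21 degrees. Left or right of the stock.
- tray_teal: teal open tray, fixed, 142 (x) by 84 (y) mm, walls 4 mm thick and 14 mm high over all, floor 4 mm thick. Two wells in a row along x, each 76 mm wide in y, centred at y = 0: big well 76 mm long at x = -29 mm, small well 54 mm long at x = +40. Origin: centre of underside, z up; x points away from the robot within 21 degrees. On the other side of the stock from the pink tray.
- jar: round cream jar, white with a black lid, 56 mm across and 55 mm high, about 150 g, with straight sides; it stands upright on the counter. Origin: centre of its underside, z up.
- polish_red: nail-polish bottle, red: round glass body 34 mm across and 44 mm high, then a short shoulder to 48 mm and a black cap 19 mm across, 72 mm high in all, about 60 g; it stands upright on the counter. Origin: centre of its underside, z up.
- lipstick: closed lipstick, a straight round tube 24 mm across and 70 mm high, black below and gold above (gold from above), about 35 g, standing upright on the counter. Origin: centre of its underside, z up.
- carton: closed perfume carton, dark blue with a gold band and a gold panel on top, 36 mm (its x) by 48 mm (its y) by 80 mm high, about 140 g, standing upright on the counter; its x is within 30 degrees of the robot's x. Origin: centre of its underside, z up.
- polish_purple: nail-polish bottle, purple: round glass body 34 mm across and 44 mm high, then a short shoulder to 48 mm and a black cap 19 mm across, 72 mm high in all, about 60 g; it stands upright on the counter. Origin: centre of its underside, z up.
- polish_yellow: nail-polish bottle, yellow: round glass body 34 mm across and 44 mm high, then a short shoulder to 48 mm and a black cap 19 mm across, 72 mm high in all, about 60 g; it stands upright on the counter. Origin: centre of its underside, z up. It belongs to neither set and stands among the stock: leave it there.
- gift_box: closed pale pink gift box with a darker pink window frame, 60 mm (x) by 120 mm (y) by 35 mm high, lying beyond the stock; leave it alone. Origin: centre of its underside, z up.
- tin: round aluminium tin with a pale green lid, 78 mm across and 54 mm high, standing beyond the stock; leave it alone. Origin: centre of its underside, z up.

How it is judged:
At the end, for the whole second after the job is handed in: Each of the five stands anywhere inside its own well, underside on the floor (under 8 mm above the tray's underside), upright within 0.12 rad, at rest, released; yellow polish, gift box and tin within 20 mm of their starts, yellow polish upright within 0.15 rad (x of jar in the frame of tray_pink between -0.068 and -0.044 m and y of jar in the frame of tray_pink between -0.012 and 0.012 m and z of each of jar, polish_red, lipstick in the frame of tray_pink below 0.008 m and angle between each of jar, polish_red, lipstick, carton, polish_purple's own z axis and vertical below 0.12 rad and linear speed of each of jar, polish_red, lipstick, carton, polish_purple below 0.02 m/s and contact force between each of jar, polish_red, lipstick, carton, polish_purple and the fingers below 0.05 N and x of polish_red in the frame of tray_pink between 0.001 and 0.025 m and y of polish_red in the frame of tray_pink between -0.023 and 0.023 m and x of lipstick in the frame of tray_pink between 0.054 and 0.084 m and y of lipstick in the frame of tray_pink between -0.028 and 0.028 m and x of carton in the frame of tray_teal between -0.051 and -0.007 m and y of carton in the frame of tray_teal between -0.022 and 0.022 m and z of each of carton, polish_purple in the frame of tray_teal below 0.008 m and x of polish_purple in the frame of tray_teal between 0.028 and 0.052 m and y of polish_purple in the frame of tray_teal between -0.023 and 0.023 m and distance of each of polish_yellow, gift_box, tin from where it was at the start of the episode below 0.02 m and angle between polish_yellow's own z axis and vertical below 0.15 rad); the robot touches nothing.
It fails at once if a stock item (jar, polish, lipstick or carton) is tipped over, leaning more than 0.8 rad (angle between any of jar, polish_red, lipstick, carton, polish_purple, polish_yellow's own z axis and vertical above 0.8 rad).
It fails at once if the yellow polish is moved by more than 20 mm (distance of polish_yellow from where it was at the start of the episode above 0.02 m).
It fails at once if the gift box is moved by more than 20 mm (distance of gift_box from where it was at the start of the episode above 0.02 m).
It fails at once if the tin is moved by more than 20 mm (distance of tin from where it was at the start of the episode above 0.02 m).
It also fails if it takes over 115 s, if anything falls off the work surface, if the arm or the gripper's body presses on something with over 40 N, if the wrist force passes 120 N, or if a joint passes its speed limit or range.

### The arm

A 6-joint arm with a two-finger parallel gripper is mounted at the origin on the work surface. World frame = base frame: x ahead of the robot, y to its left, z up, the work surface at z = 0. Lengths are in m, angles in rad, forces in N, time in s.
With the tool pointing down it reaches from about 0.3 to 0.75 m from the base axis. Payload 8.5 kg.
Tool frame: the origin (TCP) lies between the finger pads; the fingertips stand 11 mm ahead of it and the grasp point (between the pads) lies 8 mm behind it; z points along the fingers, y is the line along which they close (so a half turn about z gives the same grasp; the last joint's range is limited). The gripper opens to 88 mm and grips with 3 to 60 N. Pads are 18 mm wide; open, the fingers measure 123 mm over their backs; the gripper's body (75 mm by 187 mm) begins 45 mm behind the grasp point.
Start: joints at [1.025, 0.381, 1.297, -0, 1.464, -0.215], TCP at [0.179, 0.52, 0.25] pointing down, gripper open.
Joint ranges: [-3.11, 3.11], [-0.89, 2.33], [0.22, 2.48], [-1.42, 4.56], [0.17, 2.85], [-2.88, 2.88]. Speed limits (rad/s): [2.39, 2.39, 3.14, 3.14, 3.14, 3.14].

### API

Orientations are given as a unit quaternion [w, x, y, z].
In Python, from station import manip gives the robot as it stands. The module is installed in compiled form; this text tells all that it offers.
- The arm moves only by the tool jog_arm, never from a script. Its arguments are lists of equal length, an entry for each row: "xyz": the shift along the tool's x, y, z in m, a list of three; "turn": the turn about the tool's z in rad. In form: {"xyz": [[dx, dy, dz], ...], "turn": [turn, ...]}. A call has 1 to 20 rows; each row shifts and turns the commanded pose from where the row before left it, along the tool's axes as they then stand; what a row does not reach is not made up. A row lasts 1/10 s, in which the tool goes at most 50 mm and 8.59 degrees, less where a joint would pass 70% of its speed; a pose out of reach is approached as far as the arm can. A call with a gripper value outside its range is refused whole. "fingers" is the opening, from 0 (shut) to 1 (fully open), set as the call begins (left out, the last holds). The fingers move at their own pace and stop on an object; "newtons" is the grip in N (left out, the last holds). Time passes only in rows, so rows that do not move let the fingers close. It gives the time, the measured TCP pose, the force, the opening and the grip force at its end, in the units of the state.
- manip.get_obs(): the state, without advancing time (a new reading comes with each control period).
- manip.get_image(name): name is "scene" or "top"; returns (picture, depth): 420x560x3 uint8, red, green, blue; 420x560 float32, m along the optical axis (not along the pixel's ray), 0 where there is no reading.
- manip.camera_params(name): a dict with "fx", "fy", "cx", "cy" (pixels), "k1" (the pictures are not rectified: a ray, as slopes to the right and down, at radius r is drawn at 1 + k1 r^2 times it, then the intrinsics apply), "extrinsics" (4x4, takes a point from world to camera coordinates). Camera axes: x right, y down, z forward; pixel columns grow to the right and rows downward; lengths in m; the calibration is good to about 2 mm. A picture is of the moment at which its call begins. camera_params takes no time and is no camera call.
- manip.sign_off(): hands the job in; it is judged then, once.
Trained networks look in the newest picture that a camera, given by its name, has taken for a name from the list of things; names that differ only in an ending like _2 or _b are one class to them, and where a whole thing is asked for, a point or a joint stands for the part that bears it (a point fixed in the world has none). Each returns a list of dicts, best first, with "confidence" (0 to 1); they miss things now and then, are a little off and sometimes report something else, mostly with a low value. They report only what shows in the picture. A call takes as long as a camera call.
- manip.cut_out(camera, thing): "region" (420x560 bool, what is visible of it) and "point" ([row, column] in pixels, amid what is visible of it).
The state is a dict: "time_s": time; "joints": joint angles; "qd": joint speeds; "tau": joint torques, N m; "eef_pos": TCP position; "ee_rot": TCP orientation; "contact_force": force on the tool from outside, world axes, zero at the start; "wrist_torque": the same for the moment, N m; "grip_width": opening from 0.0 (shut) to 1.0 (fully open); "grasp_force": force on a finger pad.
Only numpy, scipy, OpenCV 4.12 (cv2) and the standard library are available. Lean on these libraries where they do the work, as an engineer would, in place of code of your own. Each camera call takes 0.05 s, during which the arm holds its last target. There are 200 camera calls.

## Working session

There is one attempt and no reset: what is moved stays moved. The work goes in short steps, Python scripts to look and compute and a tool call to move; the robot and the scene stay as the last step left them, time stands still between calls to the robot, and variables do not carry over. Pictures are saved under pics/ and viewed, at most 14 in all, crops included, and the job is handed in when it is done.

Besides the shell and the picture viewer there is one more tool, called after "Emit:" by a JSON object that holds its "method" and its "body". jog_arm: Moves the arm, as the interface text tells. Its arguments: {"type":"object","properties":{"xyz":{"type":"array","items":{"type":"array","items":{"type":"number"}}},"turn":{"type":"array","items":{"type":"number"}},"fingers":{"type":"number"},"newtons":{"type":"number"}},"required":["xyz","turn"]}

```bash
mkdir -p pics; cat > h.py <<'E'
import numpy as np, cv2
from station import manip
def world(cam, depth, rows, cols):
    p=manip.camera_params(cam); K=np.array([[p['fx'],0,p['cx']],[0,p['fy'],p['cy']],[0,0,1]])
    rows=np.asarray(rows);cols=np.asarray(cols)
    d=depth[rows,cols]
    xd=(cols-p['cx'])/p['fx']; yd=(rows-p['cy'])/p['fy']; x,y=xd.copy(),yd.copy()
    for _ in range(10):
        s=1+p['k1']*(x*x+y*y); x=xd/s;y=yd/s
    P=np.c_[x*d,y*d,d][d>0]; T=np.linalg.inv(p['extrinsics'])
    return P@T[:3,:3].T+T[:3,3]
def cloud(cam,depth,mask): 
    r,c=np.nonzero(mask); return world(cam,depth,r,c)
E
python3 - <<'E'
from h import *
o=manip.get_obs(); print(o['time_s'],o['eef_pos'],o['ee_rot'])
for cam in ['top','scene']:
    im,d=manip.get_image(cam); cv2.imwrite(f'pics/{cam}0.png',im[:,:,::-1]); np.save(cam+'d.npy',d)
    print(cam,np.linalg.inv(manip.camera_params(cam)['extrinsics']).round(2)[:3].tolist())
im,d=manip.get_image('top')
for t in 'tray_pink tray_teal jar polish_red lipstick carton polish_purple polish_yellow gift_box tin'.split():
    for r in manip.cut_out('top',t)[:2]:
        m=r['region'];P=cloud('top',d,m)
        zt=np.percentile(P[:,2],95); Q=P[P[:,2]>zt-.006]
        rc=cv2.minAreaRect((Q[:,:2]*1000).astype(np.float32))
        print(t,round(r['confidence'],2),np.round(r['point']),m.sum(),'ztop',zt.round(4),'rect',np.round(rc[0],1),np.round(rc[1],1),round(rc[2],1),'mean',Q.mean(0).round(4))
E
```

```text
0.0 [0.17850662 0.51994235 0.24913908] [-2.66102532e-04  1.64639677e-01  9.86353506e-01 -6.83962861e-04]
top [[-0.02, -0.99, 0.16, 0.42], [-1.0, 0.02, 0.02, -0.01], [-0.02, -0.16, -0.99, 1.21]]
scene [[0.73, 0.42, -0.54, 1.24], [0.68, -0.43, 0.59, -0.68], [0.02, -0.8, -0.6, 0.75]]
tray_pink 0.78 [239. 429.] 3119 ztop 0.0158 rect [ 513.6 -313.7] [ 84.9 197.8] 77.8 mean [ 0.5175 -0.3157  0.0141]
tray_teal 0.84 [263. 171.] 2175 ztop 0.0143 rect [474.2 292.7] [ 86.4 141.9] 83.1 mean [0.4737 0.2892 0.0125]
jar 0.61 [198. 248.] 541 ztop 0.0584 rect [618.1 109.8] [53.3 54.3] 89.4 mean [0.6179 0.11   0.0555]
polish_red 0.73 [264. 293.] 175 ztop 0.0742 rect [469.5   6.4] [15.6 15.5] 88.5 mean [0.4692 0.0062 0.0724]
lipstick 0.66 [256. 343.] 67 ztop 0.0742 rect [ 477.8 -106.4] [15.3 19.9] 17.2 mean [ 0.477  -0.1064  0.0709]
carton 0.57 [195. 290.] 419 ztop 0.0837 rect [617.9   8.6] [47.1 34.5] 67.5 mean [0.6179 0.0083 0.0807]
carton 0.39 [195. 344.] 164 ztop 0.0745 rect [ 620.3 -113.5] [16.1 16.4] 85.7 mean [ 0.6204 -0.1136  0.0725]
polish_purple 0.63 [194. 343.] 179 ztop 0.0743 rect [ 620.3 -113.5] [16.1 16.4] 85.7 mean [ 0.6205 -0.1137  0.0725]
polish_yellow 0.69 [262. 247.] 217 ztop 0.0736 rect [465.6 108.4] [17.8 15.6] 1.2 mean [0.466  0.1085 0.072 ]
polish_yellow 0.25 [193. 287.] 481 ztop 0.0835 rect [618.7   8.5] [47.7 36. ] 67.1 mean [0.6183 0.0082 0.0807]
gift_box 0.84 [138. 338.] 1405 ztop 0.0396 rect [ 763.3 -107.4] [ 59.5 119.9] 1.5 mean [ 0.7633 -0.107   0.0366]
tin 0.72 [136. 240.] 928 ztop 0.0578 rect [769.  130.8] [75. 74.] 69.7 mean [0.7687 0.1306 0.0548]
```

View pics/top0.png

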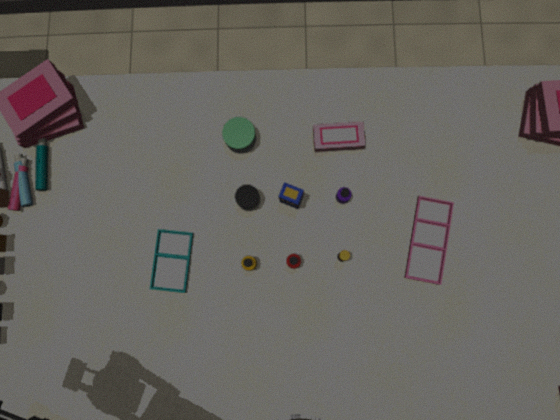

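View pics/scene0.png

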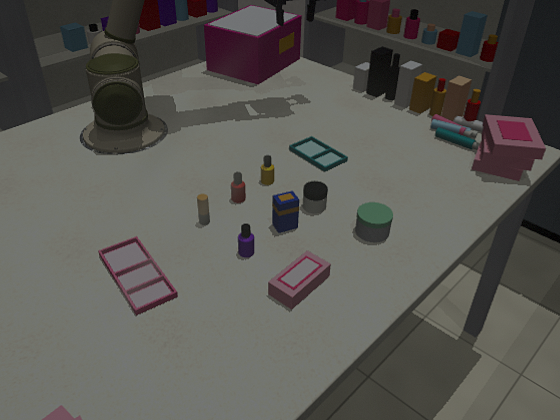

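Both pictures agree with the network reports (top view: carton 291,194; jar 247,197; purple 343,195; red 294,261; lipstick 344,256; trays at 429,239 and 171,262). I'll refine the positions with both cameras.

```bash
python3 - <<'E'
from h import *
c={'jar':(.618,.11,.055),'polish_red':(.469,.006,.072),'lipstick':(.478,-.106,.07),'carton':(.618,.008,.08),'polish_purple':(.6205,-.1137,.072),'polish_yellow':(.466,.1085,.072)}
for cam in ['top','scene']:
    d=np.load(cam+'d.npy'); P=cloud(cam,d,d>0)
    for t,(x,y,h) in c.items():
        near=np.hypot(P[:,0]-x,P[:,1]-y)<.045
        Q=P[near&(abs(P[:,2]-h)<.005)]
        ci=cv2.minEnclosingCircle((Q[:,:2]*1000).astype(np.float32)); rc=cv2.minAreaRect((Q[:,:2]*1000).astype(np.float32))
        print(cam,t,len(Q),'z',np.median(Q[:,2]).round(4),'circ',np.round(ci[0],1),round(ci[1],1),'rect',np.round(rc[0],1),np.round(rc[1],1),round(rc[2],1))
    for t,x,y in [('pink',.515,-.314),('teal',.474,.292)]:
        Q=P[(abs(P[:,0]-x)<.13)&(abs(P[:,1]-y)<.09)&(P[:,2]>.009)&(P[:,2]<.03)]
        rc=cv2.minAreaRect((Q[:,:2]*1000).astype(np.float32)); print(cam,t,len(Q),np.round(rc[0],1),np.round(rc[1],1),round(rc[2],1))
E
```

```text
top jar 446 z 0.0552 circ [618.6 110.7] 28.1 rect [618.3 110. ] [54.8 53.4] 2.0
top polish_red 53 z 0.072 circ [468.9   6.3] 9.0 rect [469.5   6.4] [15.7 15.6] 88.5
top lipstick 86 z 0.0705 circ [ 478.7 -108. ] 11.7 rect [ 478.6 -108. ] [22.  20.1] 86.2
top carton 332 z 0.0805 circ [618.2   8.3] 28.9 rect [618.5   8.7] [48.3 36.2] 67.6
top polish_purple 51 z 0.0723 circ [ 620.7 -113.2] 9.3 rect [ 620.3 -113.6] [16.1 16.8] 82.7
top polish_yellow 56 z 0.0716 circ [466.  108.7] 9.3 rect [465.7 108.6] [16.1 17.8] 89.0
top pink 718 [ 513.9 -313.4] [ 84.3 198.1] 77.9
top teal 450 [474.5 292.4] [ 86.6 143.2] 82.9
scene jar 298 z 0.0552 circ [619.  109.8] 29.6 rect [618.7 109.6] [54.1 56.8] 27.5
scene polish_red 46 z 0.072 circ [469.8   5.9] 10.5 rect [469.1   5.9] [18.7 17.8] 20.7
scene lipstick 76 z 0.0701 circ [ 479.6 -107.9] 13.1 rect [ 479.2 -108.2] [22.2 24.5] 30.6
scene carton 268 z 0.0804 circ [615.9  10.5] 29.8 rect [618.4   9. ] [50.8 41. ] 68.3
scene polish_purple 56 z 0.072 circ [ 620.6 -113.4] 11.0 rect [ 620.1 -113.5] [16.8 18.9] 71.5
scene polish_yellow 36 z 0.0716 circ [467.1 109.1] 10.6 rect [466.1 108. ] [14.6 20. ] 44.6
scene pink 946 [ 514.5 -312.1] [ 85.3 201.5] 77.7
scene teal 373 [473.8 294.1] [ 92.9 146.5] 82.3
```

Emit:
{"method": "jog_arm", "body": {"xyz": [[0, 0, 0], [0, 0, 0]], "turn": [0.032, 0.032], "fingers": 1, "newtons": 15}}

```text
time_s: 0.85
eef_pos: [0.1786, 0.5202, 0.2498]
ee_rot: [-0.0, 0.197, 0.98, 0.0]
contact_force: [-0.7, -0.7, -0.3]
grip_width: 1.0
grasp_force: 0.0
```

Emit:
{"method": "jog_arm", "body": {"xyz": [[-0.015, -0.0075, 0], [-0.03, -0.015, 0], [-0.032, -0.016, 0], [-0.032, -0.016, 0], [-0.032, -0.016, 0], [-0.032, -0.016, 0], [-0.032, -0.016, 0], [-0.032, -0.016, 0], [-0.032, -0.016, 0], [-0.032, -0.016, 0], [-0.032, -0.016, 0], [-0.032, -0.016, 0], [-0.032, -0.016, 0], [-0.032, -0.016, 0], [-0.032, -0.016, 0], [-0.032, -0.016, 0], [-0.032, -0.016, 0], [-0.032, -0.016, 0], [-0.03, -0.0155, 0], [-0.015, -0.0078, 0]], "turn": [0, 0, 0, 0, 0, 0, 0, 0, 0, 0, 0, 0, 0, 0, 0, 0, 0, 0, 0, 0]}}

```text
time_s: 2.85
eef_pos: [0.6195, 0.0078, 0.2492]
ee_rot: [-0.0, 0.197, 0.98, -0.0]
contact_force: [-0.6, 1.4, -0.4]
grip_width: 1.005
grasp_force: 0.0
```

```bash
cat > go.py <<'E'
# usage: go.py x y z theta_deg : remaining shift in tool axes (mm) and turn
import sys; from h import *
from scipy.spatial.transform import Rotation as R
o=manip.get_obs(); q=o['ee_rot']; r=R.from_quat([q[1],q[2],q[3],q[0]]); M=r.as_matrix()
th=np.degrees(np.arctan2(M[1,1],M[0,1]))
a=[float(v) for v in sys.argv[1:]]
print('t',round(o['time_s'],2),'pos',np.round(o['eef_pos'],4),'th',th.round(2),'J1,6',np.round(o['joints'],2)[[0,5]])
for i in range(0,len(a),4):
    D=np.array(a[i:i+3])-np.array(o['eef_pos'])*1000
    print('shift now-axes',(M.T@D).round(1),'turn first rad',np.radians(th-a[i+3]).round(4))
    t=np.radians(a[i+3]); print('  shift in final axes',np.round([-np.sin(t)*D[0]+np.cos(t)*D[1],np.cos(t)*D[0]+np.sin(t)*D[1],-D[2]],1))
E
python3 go.py 618.3 8.7 42 67.5
```

```text
t 2.85 pos [0.6195 0.0078 0.2492] th 67.28 J1,6 [-0.18 -1.35]
shift now-axes [  1.5   0.4 207.2] turn first rad -0.0039
  shift in final axes [  1.5   0.4 207.2]
```

Emit:
{"method": "jog_arm", "body": {"xyz": [[0.0015, 0, 0.007], [0, 0, 0.02], [0, 0, 0.02], [0, 0, 0.02], [0, 0, 0.02], [0, 0, 0.02], [0, 0, 0.02], [0, 0, 0.02], [0, 0, 0.02], [0, 0, 0.015], [0, 0, 0.015], [0, 0, 0.007], [0, 0, 0.003], [0, 0, 0], [0, 0, 0]], "turn": [0, 0, 0, 0, 0, 0, 0, 0, 0, 0, 0, 0, 0, 0, 0]}}

```text
time_s: 4.35
eef_pos: [0.617, 0.0108, 0.0434]
ee_rot: [0.001, 0.196, 0.981, 0.0]
contact_force: [0.0, 0.3, 0.3]
grip_width: 1.0
grasp_force: 0.0
```

Emit:
{"method": "jog_arm", "body": {"xyz": [[0, 0, 0], [0, 0, 0], [0, 0, 0], [0, 0, 0], [0, 0, 0], [0, 0, 0], [0, 0, 0], [0, 0, 0]], "turn": [0, 0, 0, 0, 0, 0, 0, 0], "fingers": 0, "newtons": 15}}

```text
time_s: 5.15
eef_pos: [0.6169, 0.0106, 0.0428]
ee_rot: [0.0, 0.196, 0.981, -0.0]
contact_force: [-0.5, -0.7, 0.0]
grip_width: 0.54
grasp_force: 15.0
```

Emit:
{"method": "jog_arm", "body": {"xyz": [[0, 0, -0.005], [0, 0, -0.015], [0, 0, -0.02], [0, 0, -0.02], [0, 0, -0.02], [0, 0, -0.02], [0, 0, -0.02], [0.01, 0.008, -0.02], [0.022, 0.016, 0], [0.025, 0.018, 0], [0.025, 0.018, 0], [0.025, 0.018, 0], [0.025, 0.018, 0], [0.025, 0.018, 0], [0.025, 0.018, 0], [0.025, 0.018, 0], [0.025, 0.018, 0], [0.022, 0.017, 0], [0.014, 0.01, 0], [0, 0, 0]], "turn": [0, 0, 0, 0, 0, 0, 0, 0, 0, 0, 0, 0, 0, 0, 0, 0, 0, 0, 0, 0]}}

```text
time_s: 7.15
eef_pos: [0.4432, 0.2951, 0.183]
ee_rot: [-0.0, 0.195, 0.981, 0.0]
contact_force: [0.4, -0.2, -1.1]
grip_width: 0.543
grasp_force: 15.0
```

Emit:
{"method": "jog_arm", "body": {"xyz": [[0, 0, 0], [0, 0, 0], [0, 0, 0], [0, 0, 0], [0, 0, 0]], "turn": [-0.09, -0.09, -0.09, 0, 0]}}

```text
time_s: 7.65
eef_pos: [0.4447, 0.2932, 0.1828]
ee_rot: [-0.0, 0.064, 0.998, -0.0]
contact_force: [-0.4, 0.4, -1.8]
grip_width: 0.543
grasp_force: 15.0
```

```bash
python3 go.py 445.4 296.5 48 83
```

```text
t 7.65 pos [0.4447 0.2932 0.1828] th 82.68 J1,6 [ 0.36 -1.08]
shift now-axes [ -0.2   3.4 134.8] turn first rad -0.0056
  shift in final axes [ -0.3   3.3 134.8]
```

Emit:
{"method": "jog_arm", "body": {"xyz": [[0, 0.003, 0.007], [0, 0, 0.018], [0, 0, 0.02], [0, 0, 0.02], [0, 0, 0.02], [0, 0, 0.018], [0, 0, 0.012], [0, 0, 0.008], [0, 0, 0.005], [0, 0, 0.004], [0, 0, 0.002], [0, 0, 0.001], [0, 0, 0], [0, 0, 0]], "turn": [0, 0, 0, 0, 0, 0, 0, 0, 0, 0, 0, 0, 0, 0]}}

```text
time_s: 9.05
eef_pos: [0.445, 0.2967, 0.048]
ee_rot: [0.0, 0.062, 0.998, 0.0]
contact_force: [-0.3, -0.0, -1.4]
grip_width: 0.543
grasp_force: 15.0
```

Emit:
{"method": "jog_arm", "body": {"xyz": [[0, 0, 0.001], [0, 0, 0], [0, 0, 0]], "turn": [0, 0, 0]}}

```text
time_s: 9.35
eef_pos: [0.4448, 0.2967, 0.0468]
ee_rot: [0.0, 0.062, 0.998, -0.0]
contact_force: [-0.4, -0.1, -1.9]
grip_width: 0.544
grasp_force: 15.0
```

Emit:
{"method": "jog_arm", "body": {"xyz": [[0, 0, 0], [0, 0, 0], [0, 0, 0], [0, 0, 0], [0, 0, 0], [0, 0, 0], [0, 0, -0.005], [0, 0, -0.015], [0, 0, -0.02], [0, 0, -0.025], [0, 0, -0.025], [0, 0, -0.025], [0, 0, -0.02], [0, 0, 0]], "turn": [0, 0, 0, 0, 0, 0, 0, 0, 0, 0, 0, 0, 0, 0], "fingers": 1}}

```text
time_s: 10.75
eef_pos: [0.4457, 0.2971, 0.1844]
ee_rot: [0.002, 0.062, 0.998, 0.001]
contact_force: [-0.1, 0.3, -0.5]
grip_width: 0.996
grasp_force: 0.0
```

```bash
python3 go.py 620.4 -113.4 28 83
```

```text
t 10.75 pos [0.4457 0.2971 0.1844] th 82.86 J1,6 [ 0.37 -1.08]
shift now-axes [-223.7 -385.9  156.5] turn first rad -0.0025
  shift in final axes [-223.4 -386.1  156.4]
```

Emit:
{"method": "jog_arm", "body": {"xyz": [[-0.007, -0.012, 0], [-0.013, -0.022, 0], [-0.013, -0.0225, 0], [-0.013, -0.0225, 0], [-0.013, -0.0225, 0], [-0.013, -0.0225, 0], [-0.013, -0.0225, 0], [-0.013, -0.0225, 0], [-0.013, -0.0225, 0], [-0.013, -0.0225, 0], [-0.013, -0.0225, 0], [-0.013, -0.0225, 0], [-0.013, -0.0225, 0], [-0.013, -0.0225, 0], [-0.013, -0.0225, 0], [-0.013, -0.0225, 0], [-0.0125, -0.021, 0], [-0.009, -0.0155, 0], [0, 0, 0], [0, 0, 0]], "turn": [0, 0, 0, 0, 0, 0, 0, 0, 0, 0, 0, 0, 0, 0, 0, 0, 0, 0, 0, 0]}}

```text
time_s: 12.75
eef_pos: [0.6179, -0.1138, 0.1805]
ee_rot: [-0.001, 0.063, 0.998, 0.0]
contact_force: [0.3, -0.7, -0.2]
grip_width: 1.002
grasp_force: 0.0
```

```bash
python3 go.py 620.4 -113.4 27 83
```

```text
t 12.75 pos [ 0.6179 -0.1138  0.1805] th 82.81 J1,6 [-0.37 -1.82]
shift now-axes [ -2.8   0.6 153.5] turn first rad -0.0033
  shift in final axes [ -2.4   0.7 153.5]
```

Emit:
{"method": "jog_arm", "body": {"xyz": [[-0.0025, 0.0005, 0.01], [0, 0, 0.02], [0, 0, 0.02], [0, 0, 0.02], [0, 0, 0.02], [0, 0, 0.02], [0, 0, 0.018], [0, 0, 0.012], [0, 0, 0.008], [0, 0, 0.005], [0, 0, 0], [0, 0, 0]], "turn": [0, 0, 0, 0, 0, 0, 0, 0, 0, 0, 0, 0]}}

```text
time_s: 13.95
eef_pos: [0.6214, -0.1135, 0.0293]
ee_rot: [0.0, 0.062, 0.998, -0.0]
contact_force: [-0.2, 0.2, 0.5]
grip_width: 1.005
grasp_force: 0.0
```

Emit:
{"method": "jog_arm", "body": {"xyz": [[0, 0, 0], [0, 0, 0], [0, 0, 0], [0, 0, 0], [0, 0, 0], [0, 0, 0], [0, 0, 0], [0, 0, 0], [0, 0, 0]], "turn": [0, 0, 0, 0, 0, 0, 0, 0, 0], "fingers": 0, "newtons": 12}}

```text
time_s: 14.85
eef_pos: [0.6212, -0.1134, 0.0287]
ee_rot: [-0.0, 0.062, 0.998, 0.0]
contact_force: [-0.2, -0.4, -0.7]
grip_width: 0.38
grasp_force: 12.0
```

```bash
python3 go.py 513.9 288.1 33 83
```

```text
t 14.85 pos [ 0.6212 -0.1134  0.0287] th 82.85 J1,6 [-0.37 -1.81]
shift now-axes [156.4 385.1  -4.3] turn first rad -0.0026
  shift in final axes [155.4 385.5  -4.3]
```

Emit:
{"method": "jog_arm", "body": {"xyz": [[0, 0, -0.007], [0, 0, -0.018], [0, 0, -0.02], [0, 0, -0.02], [0, 0, -0.02], [0, 0, -0.02], [0, 0, -0.02], [0, 0, -0.015], [0, 0, 0]], "turn": [0, 0, 0, 0, 0, 0, 0, 0, 0]}}

```text
time_s: 15.75
eef_pos: [0.6218, -0.1137, 0.1713]
ee_rot: [0.002, 0.062, 0.998, -0.001]
contact_force: [-0.0, 0.4, -0.0]
grip_width: 0.382
grasp_force: 12.0
```

Emit:
{"method": "jog_arm", "body": {"xyz": [[0.004, 0.01, 0], [0.009, 0.022, 0], [0.009, 0.0225, 0], [0.009, 0.0225, 0], [0.009, 0.0225, 0], [0.009, 0.0225, 0], [0.009, 0.0225, 0], [0.009, 0.0225, 0], [0.009, 0.0225, 0], [0.009, 0.0225, 0], [0.009, 0.0225, 0], [0.009, 0.0225, 0], [0.009, 0.0225, 0], [0.009, 0.0225, 0], [0.009, 0.0225, 0], [0.009, 0.0225, 0], [0.009, 0.022, 0], [0.008, 0.0165, 0], [0, 0, 0], [0, 0, 0]], "turn": [0, 0, 0, 0, 0, 0, 0, 0, 0, 0, 0, 0, 0, 0, 0, 0, 0, 0, 0, 0]}}

```text
time_s: 17.75
eef_pos: [0.5137, 0.2885, 0.1679]
ee_rot: [-0.001, 0.062, 0.998, -0.0]
contact_force: [0.2, -0.7, -0.4]
grip_width: 0.385
grasp_force: 12.0
```

```bash
python3 go.py 513.9 288.1 33 83
```

```text
t 17.75 pos [0.5137 0.2885 0.1679] th 82.9 J1,6 [ 0.31 -1.14]
shift now-axes [ -0.4  -0.3 134.9] turn first rad -0.0017
  shift in final axes [ -0.3  -0.4 134.9]
```

Emit:
{"method": "jog_arm", "body": {"xyz": [[0, 0, 0.007], [0, 0, 0.018], [0, 0, 0.02], [0, 0, 0.02], [0, 0, 0.02], [0, 0, 0.018], [0, 0, 0.012], [0, 0, 0.008], [0, 0, 0.005], [0, 0, 0.004], [0, 0, 0.002], [0, 0, 0.001], [0, 0, 0], [0, 0, 0]], "turn": [0, 0, 0, 0, 0, 0, 0, 0, 0, 0, 0, 0, 0, 0]}}

```text
time_s: 19.15
eef_pos: [0.5145, 0.2885, 0.034]
ee_rot: [0.0, 0.062, 0.998, 0.0]
contact_force: [-0.9, -0.0, -0.0]
grip_width: 0.38
grasp_force: 12.0
```

Emit:
{"method": "jog_arm", "body": {"xyz": [[0, 0, 0.001], [0, 0, 0], [0, 0, 0]], "turn": [0, 0, 0]}}

```text
time_s: 19.45
eef_pos: [0.5144, 0.2885, 0.0328]
ee_rot: [0.0, 0.062, 0.998, -0.0]
contact_force: [0.6, -0.4, -0.1]
grip_width: 0.378
grasp_force: 12.0
```

Emit:
{"method": "jog_arm", "body": {"xyz": [[0, 0, 0], [0, 0, 0], [0, 0, 0], [0, 0, 0], [0, 0, 0], [0, 0, 0], [0, 0, 0], [0, 0, -0.005], [0, 0, -0.015], [0, 0, -0.02], [0, 0, -0.025], [0, 0, -0.025], [0, 0, -0.025], [0, 0, -0.025], [0, 0, 0], [0, 0, 0]], "turn": [0, 0, 0, 0, 0, 0, 0, 0, 0, 0, 0, 0, 0, 0, 0, 0], "fingers": 1}}

```text
time_s: 21.05
eef_pos: [0.5142, 0.2884, 0.1727]
ee_rot: [0.0, 0.062, 0.998, 0.0]
contact_force: [-0.6, 0.7, -0.4]
grip_width: 0.999
grasp_force: 0.0
```

```bash
python3 go.py 618.6 110 30 78
```

```text
t 21.05 pos [0.5142 0.2884 0.1727] th 82.85 J1,6 [ 0.31 -1.14]
shift now-axes [-125.8 -164.   142.7] turn first rad 0.0846
  shift in final axes [-139.2 -152.8  142.7]
```

Emit:
{"method": "jog_arm", "body": {"xyz": [[0, 0, 0], [-0.01, -0.011, 0], [-0.02, -0.022, 0], [-0.02, -0.022, 0], [-0.02, -0.022, 0], [-0.02, -0.022, 0], [-0.02, -0.022, 0], [-0.018, -0.02, 0], [-0.011, -0.012, 0], [0, 0, 0], [0, 0, 0]], "turn": [0.085, 0, 0, 0, 0, 0, 0, 0, 0, 0, 0]}}

```text
time_s: 22.15
eef_pos: [0.618, 0.1101, 0.1723]
ee_rot: [-0.001, 0.104, 0.995, 0.0]
contact_force: [0.4, 0.0, -0.7]
grip_width: 1.002
grasp_force: 0.0
```

```bash
python3 - <<'E'
from h import *
im,d=manip.get_image('scene'); cv2.imwrite('pics/s1.png',im[:,:,::-1])
E
python3 go.py 618.6 110 30 78
```

```text
t 22.2 pos [0.6179 0.1106 0.1725] th 78.05 J1,6 [-0.01 -1.37]
shift now-axes [ -0.9  -0.5 142.5] turn first rad 0.0008
  shift in final axes [ -0.8  -0.5 142.5]
```

View pics/s1.png

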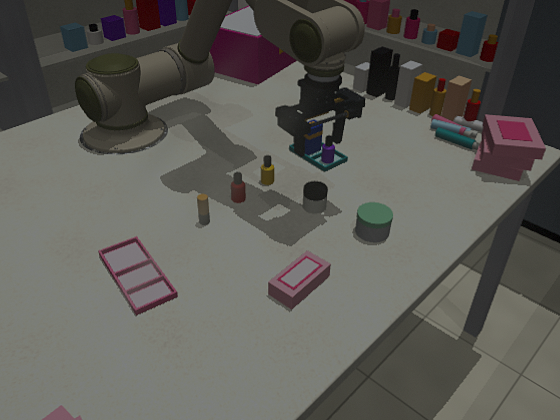

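The picture shows the carton (313,138) and purple polish (328,152) upright in the teal tray. The gripper is above the jar (315,198).

Emit:
{"method": "jog_arm", "body": {"xyz": [[-0.001, -0.0005, 0.01], [0, 0, 0.02], [0, 0, 0.02], [0, 0, 0.02], [0, 0, 0.02], [0, 0, 0.018], [0, 0, 0.015], [0, 0, 0.01], [0, 0, 0.007], [0, 0, 0.003], [0, 0, 0], [0, 0, 0]], "turn": [0, 0, 0, 0, 0, 0, 0, 0, 0, 0, 0, 0]}}

```text
time_s: 23.4
eef_pos: [0.6196, 0.1092, 0.0303]
ee_rot: [0.001, 0.105, 0.995, 0.0]
contact_force: [0.1, 0.2, 0.8]
grip_width: 1.006
grasp_force: 0.0
```

Emit:
{"method": "jog_arm", "body": {"xyz": [[0, 0, 0], [0, 0, 0], [0, 0, 0], [0, 0, 0], [0, 0, 0], [0, 0, 0], [0, 0, 0], [0, 0, 0]], "turn": [0, 0, 0, 0, 0, 0, 0, 0], "fingers": 0, "newtons": 18}}

```text
time_s: 24.2
eef_pos: [0.6194, 0.1092, 0.0299]
ee_rot: [0.0, 0.105, 0.995, 0.0]
contact_force: [0.1, 0.9, 1.9]
grip_width: 0.63
grasp_force: 18.2
```

Emit:
{"method": "jog_arm", "body": {"xyz": [[0, 0, -0.007], [0, 0, -0.018], [0, 0, -0.02], [0, 0, -0.02], [0, 0, -0.02], [0, 0, -0.02], [0, 0, -0.02], [0, 0, -0.015], [0, 0, 0]], "turn": [0, 0, 0, 0, 0, 0, 0, 0, 0]}}

```text
time_s: 25.1
eef_pos: [0.6199, 0.1091, 0.172]
ee_rot: [0.002, 0.105, 0.995, 0.0]
contact_force: [-0.4, -0.8, -1.4]
grip_width: 0.628
grasp_force: 18.1
```

```bash
python3 go.py 459.2 -301.3 35 78
```

```text
t 25.1 pos [0.6199 0.1091 0.172 ] th 77.98 J1,6 [-0.01 -1.37]
shift now-axes [  72.3 -435.   136.5] turn first rad -0.0003
  shift in final axes [  71.9 -434.9  137. ]
```

Emit:
{"method": "jog_arm", "body": {"xyz": [[0.002, -0.012, 0], [0.004, -0.024, 0], [0.004, -0.025, 0], [0.004, -0.025, 0], [0.004, -0.025, 0], [0.004, -0.025, 0], [0.004, -0.025, 0], [0.004, -0.025, 0], [0.004, -0.025, 0], [0.004, -0.025, 0], [0.004, -0.025, 0], [0.004, -0.025, 0], [0.004, -0.025, 0], [0.004, -0.025, 0], [0.004, -0.025, 0], [0.004, -0.025, 0], [0.004, -0.025, 0], [0.004, -0.024, 0], [0.002, -0.0, 0], [0, 0, 0]], "turn": [0, 0, 0, 0, 0, 0, 0, 0, 0, 0, 0, 0, 0, 0, 0, 0, 0, 0, 0, 0]}}

```text
time_s: 27.1
eef_pos: [0.4573, -0.3011, 0.1688]
ee_rot: [-0.001, 0.105, 0.994, 0.001]
contact_force: [-0.5, -0.7, -1.2]
grip_width: 0.627
grasp_force: 18.1
```

```bash
python3 go.py 459.2 -301.3 35 78
```

```text
t 27.1 pos [ 0.4573 -0.3011  0.1688] th 77.9 J1,6 [-0.8  -2.16]
shift now-axes [ -2.1   0.  133.8] turn first rad -0.0017
  shift in final axes [ -1.9   0.2 133.8]
```

Emit:
{"method": "jog_arm", "body": {"xyz": [[-0.002, 0, 0.007], [0, 0, 0.018], [0, 0, 0.02], [0, 0, 0.02], [0, 0, 0.02], [0, 0, 0.018], [0, 0, 0.012], [0, 0, 0.008], [0, 0, 0.005], [0, 0, 0.003], [0, 0, 0.002], [0, 0, 0.001], [0, 0, 0], [0, 0, 0]], "turn": [0, 0, 0, 0, 0, 0, 0, 0, 0, 0, 0, 0, 0, 0]}}

```text
time_s: 28.5
eef_pos: [0.4603, -0.3018, 0.036]
ee_rot: [0.0, 0.105, 0.995, -0.0]
contact_force: [0.7, 0.7, -2.2]
grip_width: 0.63
grasp_force: 18.1
```

Emit:
{"method": "jog_arm", "body": {"xyz": [[0, 0, 0.001], [0, 0, 0], [0, 0, 0]], "turn": [0, 0, 0]}}

```text
time_s: 28.8
eef_pos: [0.4603, -0.3017, 0.0348]
ee_rot: [0.0, 0.105, 0.995, -0.0]
contact_force: [-0.3, -0.3, -0.2]
grip_width: 0.628
grasp_force: 18.1
```

Emit:
{"method": "jog_arm", "body": {"xyz": [[0, 0, 0], [0, 0, 0], [0, 0, 0], [0, 0, 0], [0, 0, 0], [0, 0, 0], [0, 0, 0], [0, 0, -0.005], [0, 0, -0.015], [0, 0, -0.02], [0, 0, -0.025], [0, 0, -0.025], [0, 0, -0.025], [0, 0, -0.025], [0, 0, 0], [0, 0, 0]], "turn": [0, 0, 0, 0, 0, 0, 0, 0, 0, 0, 0, 0, 0, 0, 0, 0], "fingers": 1}}

```text
time_s: 30.4
eef_pos: [0.4601, -0.3016, 0.1747]
ee_rot: [0.0, 0.105, 0.995, -0.0]
contact_force: [0.0, -0.5, -1.3]
grip_width: 1.001
grasp_force: 0.0
```

```bash
python3 go.py 469.3 6.2 28 78
```

```text
t 30.4 pos [ 0.4601 -0.3016  0.1747] th 77.98 J1,6 [-0.8  -2.16]
shift now-axes [ 55.2 303.  146.6] turn first rad -0.0004
  shift in final axes [ 55.  303.  146.7]
```

Emit:
{"method": "jog_arm", "body": {"xyz": [[0.002, 0.011, 0], [0.004, 0.022, 0], [0.0044, 0.024, 0], [0.0044, 0.024, 0], [0.0044, 0.024, 0], [0.0044, 0.024, 0], [0.0044, 0.024, 0], [0.0044, 0.024, 0], [0.0044, 0.024, 0], [0.0044, 0.024, 0], [0.0044, 0.024, 0], [0.0044, 0.024, 0], [0.003, 0.018, 0], [0.002, 0.012, 0], [0, 0, 0], [0, 0, 0]], "turn": [0, 0, 0, 0, 0, 0, 0, 0, 0, 0, 0, 0, 0, 0, 0, 0]}}

```text
time_s: 32.0
eef_pos: [0.4694, 0.006, 0.1744]
ee_rot: [-0.0, 0.105, 0.995, -0.0]
contact_force: [-0.0, 0.2, -0.7]
grip_width: 0.998
grasp_force: 0.0
```

```bash
python3 go.py 469.3 6.2 28 78
```

```text
t 32.0 pos [0.4694 0.006  0.1744] th 78.0 J1,6 [-0.24 -1.6 ]
shift now-axes [  0.    0.2 146.4] turn first rad -0.0
  shift in final axes [1.000e-01 2.000e-01 1.464e+02]
```

Emit:
{"method": "jog_arm", "body": {"xyz": [[0, 0, 0.01], [0, 0, 0.02], [0, 0, 0.02], [0, 0, 0.02], [0, 0, 0.02], [0, 0, 0.018], [0, 0, 0.015], [0, 0, 0.01], [0, 0, 0.008], [0, 0, 0.005], [0, 0, 0], [0, 0, 0]], "turn": [0, 0, 0, 0, 0, 0, 0, 0, 0, 0, 0, 0]}}

```text
time_s: 33.2
eef_pos: [0.4698, 0.006, 0.029]
ee_rot: [0.0, 0.105, 0.995, -0.0]
contact_force: [-0.6, -0.6, 0.7]
grip_width: 1.0
grasp_force: 0.0
```

Emit:
{"method": "jog_arm", "body": {"xyz": [[0, 0, 0], [0, 0, 0], [0, 0, 0], [0, 0, 0], [0, 0, 0], [0, 0, 0], [0, 0, 0], [0, 0, 0], [0, 0, 0]], "turn": [0, 0, 0, 0, 0, 0, 0, 0, 0], "fingers": 0, "newtons": 12}}

```text
time_s: 34.1
eef_pos: [0.4696, 0.0061, 0.0288]
ee_rot: [0.0, 0.105, 0.994, 0.0]
contact_force: [-0.4, 0.2, 0.3]
grip_width: 0.383
grasp_force: 12.0
```

Emit:
{"method": "jog_arm", "body": {"xyz": [[0, 0, -0.007], [0, 0, -0.018], [0, 0, -0.02], [0, 0, -0.02], [0, 0, -0.02], [0, 0, -0.02], [0, 0, -0.02], [0, 0, -0.015], [0, 0, 0]], "turn": [0, 0, 0, 0, 0, 0, 0, 0, 0]}}

```text
time_s: 35.0
eef_pos: [0.4702, 0.006, 0.1707]
ee_rot: [0.002, 0.105, 0.995, -0.0]
contact_force: [-0.0, 0.0, -0.8]
grip_width: 0.382
grasp_force: 12.0
```

```bash
python3 go.py 526.6 -315.9 33 78
```

```text
t 35.0 pos [0.4702 0.006  0.1707] th 77.98 J1,6 [-0.24 -1.6 ]
shift now-axes [-121.7 -303.1  138.2] turn first rad -0.0003
  shift in final axes [-122.1 -303.1  137.7]
```

Emit:
{"method": "jog_arm", "body": {"xyz": [[-0.004, -0.01, 0], [-0.009, -0.022, 0], [-0.009, -0.0225, 0], [-0.009, -0.0225, 0], [-0.009, -0.0225, 0], [-0.009, -0.0225, 0], [-0.009, -0.0225, 0], [-0.009, -0.0225, 0], [-0.009, -0.0225, 0], [-0.009, -0.0225, 0], [-0.009, -0.0225, 0], [-0.009, -0.0225, 0], [-0.009, -0.0225, 0], [-0.007, -0.0165, 0], [-0.003, -0.007, 0], [0, 0, 0], [0, 0, 0]], "turn": [0, 0, 0, 0, 0, 0, 0, 0, 0, 0, 0, 0, 0, 0, 0, 0, 0]}}

```text
time_s: 36.7
eef_pos: [0.5255, -0.3151, 0.1682]
ee_rot: [-0.001, 0.105, 0.995, 0.0]
contact_force: [0.2, 0.3, -0.6]
grip_width: 0.38
grasp_force: 12.0
```

```bash
python3 go.py 526.6 -315.9 33 78; python3 - <<'E'
from h import *
im,d=manip.get_image('scene'); cv2.imwrite('pics/s2.png',im[:,:,::-1])
E
```

```text
t 36.7 pos [ 0.5255 -0.3151  0.1682] th 77.99 J1,6 [-0.73 -2.09]
shift now-axes [ -1.4  -0.6 135.2] turn first rad -0.0002
  shift in final axes [ -1.3  -0.5 135.2]
```

View pics/s2.png

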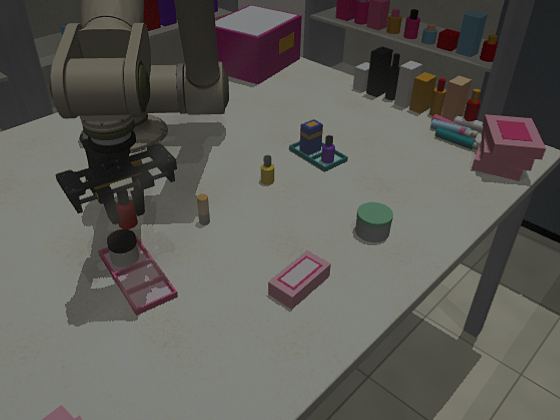

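The jar (123,250) stands in the pink tray's big well. The red polish is held at (126,213), ready to go down into the middle well.

Emit:
{"method": "jog_arm", "body": {"xyz": [[-0.0013, -0.0005, 0.007], [0, 0, 0.018], [0, 0, 0.02], [0, 0, 0.02], [0, 0, 0.02], [0, 0, 0.018], [0, 0, 0.012], [0, 0, 0.008], [0, 0, 0.005], [0, 0, 0.004], [0, 0, 0.002], [0, 0, 0.001], [0, 0, 0], [0, 0, 0]], "turn": [0, 0, 0, 0, 0, 0, 0, 0, 0, 0, 0, 0, 0, 0]}}

```text
time_s: 38.15
eef_pos: [0.5271, -0.3165, 0.0341]
ee_rot: [0.0, 0.105, 0.995, -0.0]
contact_force: [0.5, 0.4, -0.4]
grip_width: 0.38
grasp_force: 12.0
```

Emit:
{"method": "jog_arm", "body": {"xyz": [[0, 0, 0.001], [0, 0, 0], [0, 0, 0]], "turn": [0, 0, 0]}}

```text
time_s: 38.45
eef_pos: [0.527, -0.3164, 0.0328]
ee_rot: [0.0, 0.105, 0.995, -0.0]
contact_force: [0.0, 0.6, 0.1]
grip_width: 0.379
grasp_force: 12.0
```

Emit:
{"method": "jog_arm", "body": {"xyz": [[0, 0, 0], [0, 0, 0], [0, 0, 0], [0, 0, 0], [0, 0, 0], [0, 0, 0], [0, 0, 0], [0, 0, -0.005], [0, 0, -0.015], [0, 0, -0.02], [0, 0, -0.025], [0, 0, -0.025], [0, 0, -0.025], [0, 0, -0.025], [0, 0, 0], [0, 0, 0]], "turn": [0, 0, 0, 0, 0, 0, 0, 0, 0, 0, 0, 0, 0, 0, 0, 0], "fingers": 1}}

```text
time_s: 40.05
eef_pos: [0.5268, -0.3163, 0.1726]
ee_rot: [0.0, 0.105, 0.995, -0.0]
contact_force: [-0.7, -0.0, -1.0]
grip_width: 0.996
grasp_force: 0.0
```

```bash
python3 go.py 478.8 -108 32 78
```

```text
t 40.05 pos [ 0.5268 -0.3163  0.1726] th 77.98 J1,6 [-0.73 -2.09]
shift now-axes [ 90.3 193.7 140.5] turn first rad -0.0003
  shift in final axes [ 90.3 193.8 140.6]
```

Emit:
{"method": "jog_arm", "body": {"xyz": [[0.005, 0.01, 0], [0.01, 0.021, 0], [0.01, 0.022, 0], [0.01, 0.022, 0], [0.01, 0.022, 0], [0.01, 0.022, 0], [0.01, 0.022, 0], [0.01, 0.022, 0], [0.009, 0.019, 0], [0.006, 0.012, 0], [0, 0, 0], [0, 0, 0]], "turn": [0, 0, 0, 0, 0, 0, 0, 0, 0, 0, 0, 0]}}

```text
time_s: 41.25
eef_pos: [0.4794, -0.1082, 0.1725]
ee_rot: [-0.0, 0.105, 0.995, -0.0]
contact_force: [0.5, -1.3, 0.4]
grip_width: 1.001
grasp_force: 0.0
```

Emit:
{"method": "jog_arm", "body": {"xyz": [[0, 0, 0.01], [0, 0, 0.02], [0, 0, 0.02], [0, 0, 0.02], [0, 0, 0.02], [0, 0, 0.018], [0, 0, 0.012], [0, 0, 0.01], [0, 0, 0.007], [0, 0, 0.003], [0, 0, 0], [0, 0, 0]], "turn": [0, 0, 0, 0, 0, 0, 0, 0, 0, 0, 0, 0]}}

```text
time_s: 42.45
eef_pos: [0.4796, -0.1081, 0.0331]
ee_rot: [0.0, 0.105, 0.995, -0.0]
contact_force: [0.5, -0.5, -0.1]
grip_width: 1.0
grasp_force: 0.0
```

Emit:
{"method": "jog_arm", "body": {"xyz": [[0, 0, 0], [0, 0, 0], [0, 0, 0], [0, 0, 0], [0, 0, 0], [0, 0, 0], [0, 0, 0], [0, 0, 0], [0, 0, 0], [0, 0, 0]], "turn": [0, 0, 0, 0, 0, 0, 0, 0, 0, 0], "fingers": 0, "newtons": 10}}

```text
time_s: 43.45
eef_pos: [0.4793, -0.1079, 0.0327]
ee_rot: [-0.0, 0.105, 0.995, 0.0]
contact_force: [-0.1, 1.3, -1.7]
grip_width: 0.269
grasp_force: 10.0
```

Emit:
{"method": "jog_arm", "body": {"xyz": [[0, 0, -0.007], [0, 0, -0.018], [0, 0, -0.02], [0, 0, -0.02], [0, 0, -0.02], [0, 0, -0.02], [0, 0, -0.02], [0, 0, -0.015], [0, 0, 0], [0, 0, 0]], "turn": [0, 0, 0, 0, 0, 0, 0, 0, 0, 0]}}

```text
time_s: 44.45
eef_pos: [0.4791, -0.1078, 0.1726]
ee_rot: [0.0, 0.105, 0.995, -0.0]
contact_force: [-0.1, 0.1, 0.0]
grip_width: 0.268
grasp_force: 10.0
```

```bash
python3 go.py 581.4 -327.5 37 78
```

```text
t 44.45 pos [ 0.4791 -0.1078  0.1726] th 77.98 J1,6 [-0.46 -1.82]
shift now-axes [-145.8 -193.6  135.6] turn first rad -0.0003
  shift in final axes [-145.7 -193.6  135.6]
```

Emit:
{"method": "jog_arm", "body": {"xyz": [[-0.006, -0.008, 0], [-0.013, -0.017, 0], [-0.015, -0.02, 0], [-0.015, -0.02, 0], [-0.015, -0.02, 0], [-0.015, -0.02, 0], [-0.015, -0.02, 0], [-0.015, -0.02, 0], [-0.015, -0.02, 0], [-0.012, -0.016, 0], [-0.007, -0.009, 0], [-0.003, -0.004, 0], [0, 0, 0], [0, 0, 0]], "turn": [0, 0, 0, 0, 0, 0, 0, 0, 0, 0, 0, 0, 0, 0]}}

```text
time_s: 45.85
eef_pos: [0.5815, -0.3278, 0.1723]
ee_rot: [-0.0, 0.105, 0.995, 0.0]
contact_force: [-0.6, 0.7, -0.1]
grip_width: 0.26
grasp_force: 10.0
```

```bash
python3 go.py 581.4 -327.5 38 78
```

```text
t 45.85 pos [ 0.5815 -0.3278  0.1723] th 77.99 J1,6 [-0.69 -2.05]
shift now-axes [  0.    0.2 134.3] turn first rad -0.0002
  shift in final axes [  0.2   0.2 134.3]
```

Emit:
{"method": "jog_arm", "body": {"xyz": [[0, 0, 0.007], [0, 0, 0.018], [0, 0, 0.02], [0, 0, 0.02], [0, 0, 0.02], [0, 0, 0.018], [0, 0, 0.012], [0, 0, 0.008], [0, 0, 0.005], [0, 0, 0.004], [0, 0, 0.002], [0, 0, 0.001], [0, 0, 0], [0, 0, 0]], "turn": [0, 0, 0, 0, 0, 0, 0, 0, 0, 0, 0, 0, 0, 0]}}

```text
time_s: 47.25
eef_pos: [0.5818, -0.3282, 0.0381]
ee_rot: [0.0, 0.105, 0.995, -0.0]
contact_force: [0.0, -0.4, 0.1]
grip_width: 0.269
grasp_force: 10.0
```

Emit:
{"method": "jog_arm", "body": {"xyz": [[0, 0, 0.001], [0, 0, 0], [0, 0, 0]], "turn": [0, 0, 0]}}

```text
time_s: 47.55
eef_pos: [0.5817, -0.3281, 0.0368]
ee_rot: [0.0, 0.105, 0.995, -0.0]
contact_force: [0.1, 0.3, -0.1]
grip_width: 0.273
grasp_force: 10.0
```

Emit:
{"method": "jog_arm", "body": {"xyz": [[0, 0, 0], [0, 0, 0], [0, 0, 0], [0, 0, 0], [0, 0, 0], [0, 0, 0], [0, 0, 0], [0, 0, 0], [0, 0, -0.005], [0, 0, -0.015], [0, 0, -0.02], [0, 0, -0.025], [0, 0, -0.025], [0, 0, -0.025], [0, 0, -0.025], [0, 0, 0], [0, 0, 0]], "turn": [0, 0, 0, 0, 0, 0, 0, 0, 0, 0, 0, 0, 0, 0, 0, 0, 0], "fingers": 1}}

```text
time_s: 49.25
eef_pos: [0.5817, -0.328, 0.1773]
ee_rot: [0.0, 0.105, 0.995, -0.0]
contact_force: [-0.2, -0.4, -0.6]
grip_width: 0.998
grasp_force: 0.0
```

Emit:
{"method": "jog_arm", "body": {"xyz": [[0.01, 0.01, 0], [0.02, 0.02, 0], [0.02, 0.025, 0], [0.02, 0.025, 0], [0.02, 0.025, 0], [0.02, 0.025, 0], [0.02, 0.025, 0], [0.02, 0.025, 0], [0.01, 0.025, 0], [0, 0.025, 0], [0, 0.015, 0], [0, 0, 0], [0, 0, 0]], "turn": [0, 0, 0, 0, 0, 0, 0, 0, 0, 0, 0, 0, 0]}}

```text
time_s: 50.55
eef_pos: [0.4759, -0.0553, 0.1761]
ee_rot: [-0.001, 0.104, 0.995, 0.0]
contact_force: [-0.2, -0.1, -0.3]
grip_width: 0.999
grasp_force: 0.0
```

```bash
python3 - <<'E'
from h import *
print(manip.get_obs()['time_s'],manip.get_obs()['eef_pos'])
im,d=manip.get_image('scene'); cv2.imwrite('pics/s3.png',im[:,:,::-1])
c={'jar':(.4595,-.3015,.059),'red':(.527,-.316,.076),'lip':(.5815,-.3275,.074),'carton':(.445,.297,.084),'purple':(.514,.288,.076),'yellow':(.466,.1085,.072)}
tr={'p':((513.9,-313.2),-12.2),'t':((474.2,293),-7)}
for cam in ['top','scene']:
    im,d=manip.get_image(cam); P=cloud(cam,d,d>0)
    for t,(x,y,h) in c.items():
        Q=P[(np.hypot(P[:,0]-x,P[:,1]-y)<.03)&(abs(P[:,2]-h)<.005)]
        if len(Q)<8: print(cam,t,'few'); continue
        rc=cv2.minAreaRect((Q[:,:2]*1000).astype(np.float32))
        o,a=tr['t' if t in('carton','purple') else 'p']; a=np.radians(a); D=np.array(rc[0])-o
        print(cam,t,len(Q),'z',np.median(Q[:,2]).round(4),np.round(rc[0],1),'local',np.round([np.cos(a)*D[0]+np.sin(a)*D[1],-np.sin(a)*D[0]+np.cos(a)*D[1]],1))
E
```

```text
50.55 [ 0.4759333  -0.05529188  0.17613037]
top jar 468 z 0.0594 [ 458.1 -302.4] local [-56.8  -1.2]
top red 52 z 0.0764 [ 525.7 -317.3] local [12.4 -1.5]
top lip 83 z 0.0744 [ 581.3 -329.2] local [69.3 -1.4]
top carton 349 z 0.0837 [446.4 294. ] local [-27.8  -2.4]
top purple 57 z 0.0753 [513.7 285.3] local [40.2 -2.8]
top yellow 53 z 0.0721 [465.7 108.5] local [-136.3  402. ]
scene jar 443 z 0.0595 [ 459.3 -302. ] local [-55.7  -0.6]
scene red 74 z 0.0762 [ 527.5 -317. ] local [14.1 -0.8]
scene lip 120 z 0.0742 [ 581.6 -328.3] local [69.3 -0.4]
scene carton 151 z 0.0844 [447.2 295.2] local [-27.1  -1.1]
scene purple 35 z 0.0752 [515.  286.3] local [41.3 -1.7]
scene yellow 30 z 0.0722 [466.5 107.6] local [-135.3  401.3]
```

View pics/s3.png

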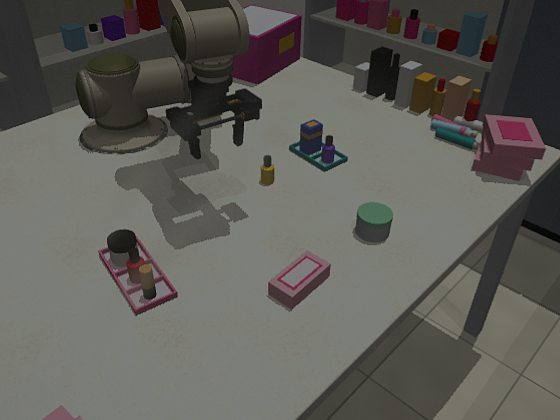

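All five stand upright in their wells, as shown by the jar (122,250), red (136,262), lipstick (147,282), carton (311,137) and purple (328,151). The yellow polish, gift box and tin have not moved.

```bash
python3 -c "
from station import manip
print(manip.sign_off())"
```

```text
the job is handed in; nothing more can be done
None
```

I handed in the job at about 51 s: both gift sets stand upright and released in their wells, and the yellow polish, gift box and tin were left alone; sign-off returned no verdict.

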